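# Start the rivet feeder in the right order

## Robot

A 7-joint arm with a two-finger parallel gripper is mounted at the origin on a cart in front of the work surface, level with it; the furniture and walls round the work are solid. World frame = base frame: x ahead of the robot, y to its left, z up, the work surface at z = 0. Lengths are in m, angles in rad, forces in N, time in s.
With the tool pointing down it reaches from about 0.35 to 0.9 m from the base axis. Payload 19.9 kg.
Tool frame: the origin (TCP) lies midway between the tips of the shut fingers; the grasp point (between the pads) lies 19 mm behind it; z points along the fingers, x is the direction in which the jaws open and shut, and the axes are right-handed (so a half turn about z gives the same grasp; the last joint's range is limited). The gripper opens to 94 mm and grips with 3 to 60 N. Pads are 16 mm wide; open, the fingers measure 119 mm over their backs; the gripper's body (75 mm by 177 mm) begins 78 mm behind the grasp point.
Start: joints at [-0.042, 0.417, -0.01, 1.614, 0.005, 1.111, -0.053], TCP at [0.625, 0, 0.205] pointing down, gripper open.
Joint ranges: [-2.81, 2.81], [-0.39, 2.02], [-1.27, 1.25], [0.06, 2.57], [-1.19, 4.33], [0.19, 2], [-2.82, 2.82]. Speed limits (rad/s): [1.89, 1.89, 2.39, 2.39, 3.01, 3.01, 3.01].

## Interface

Orientations are given as a rotation vector (axis times angle).
In Python, from workcell import status, vision, ctrl gives the robot as it stands.
- The arm moves only by the tool arm_command, never from a script. Its argument "targets" is text: rows parted by semicolons, each of 6 numbers parted by spaces: the shift along the tool's x, y, z in mm, then the turn, a rotation vector about the tool's x, y, z in rad. A call has exactly 10 rows; each row is the pose to reach, as a shift and turn from the pose measured when the call began, along the tool's axes at that moment; what a row does not reach only later rows make up. A row lasts 1/12 s, in which the tool goes at most 41.7 mm and 7.16 degrees, less where a joint would pass 70% of its speed; a pose out of reach is approached as far as the arm can. A call with a gripper value outside its range is refused whole. "grip" is the opening, from 0 (shut) to 1 (fully open), set as the call begins (left out, the last holds). The fingers move at their own pace and stop on an object; "newtons" is the grip in N (left out, the last holds). Time passes only in rows, so rows that repeat a pose let the fingers close, or fill a call up. It gives the time, the measured TCP pose, the force and the opening at its end, in the units of the state.
- status.sense(): the state, without advancing time (a new reading comes with each control period).
- vision.grab_frame(name): name is "scene" or "side" or "wrist"; returns the picture (480x640x3 uint8, red, green, blue); there is no depth.
- vision.camera_info(name): a dict with "mtx" (3x3 intrinsics, pixels), "D" ([k1, k2, p1, p2, k3] as OpenCV has them; the pictures are not rectified), "world_from_camera" (4x4, takes a point from camera to world coordinates); the wrist camera has in their place "T_tool_cam" (4x4, takes a point from camera to tool coordinates, whose origin is the TCP and whose axes are the tool frame's). Camera axes: x right, y up, looking along -z (the intrinsics and any distortion apply to the point x, -y, -z); pixel columns grow to the right and rows downward; lengths in m; the calibration is good to about 2 mm. A picture is of the moment at which its call begins: read the wrist's pose just before it. camera_info takes no time and is no camera call.
- ctrl.close_job(): hands the job in, once; it reports no verdict.
Trained networks look in the newest picture that a camera, given by its name, has taken for a name from the list of things; names that differ only in an ending like _2 or _b are one class to them, and where a whole thing is asked for, a point or a joint stands for the part that bears it (a point fixed in the world has none). Each returns a list of dicts, best first, with "p" (0 to 1); they miss things now and then, are a little off and sometimes report something else, mostly with a low value. They report only what shows in the picture. A call takes as long as a camera call. They do not tell look-alikes from the thing itself.
- vision.look_for(camera, target): "rect" ([centre column, centre row, width, height] in pixels, round what is visible of it).
The state is a dict: "time": time; "q": joint angles; "joint_velocities": joint speeds; "effort": joint torques, N m; "tool_pos": TCP position; "ee_rot": TCP orientation; "force": force on the tool from outside, world axes, zero at the start; "moment": the same for the moment, N m; "width": finger opening in m.
Only numpy, scipy, OpenCV 4.12 (cv2) and the standard library are available. Lean on these libraries where they do the work, as an engineer would, in place of code of your own. Each camera call takes 0.05 s, during which the arm holds its last target.

## Task

Get the small rivet feeder on the bench running, touching its controls only with the tips of the closed fingers: first switch the white mains switch box on by pressing down the raised half of its red rocker, then push the square yellow enable button all the way down so that it stays down, and last press the round green run button fully and keep it held down - the program finishes while still holding it. Work strictly in that order, do not press the red stop button, do not lift or shove the switch box, and leave everything else on the bench as it is.

Things in the scene. Friction and masses are not known exactly. Their poses are not given: they have to be found in the camera images.
- switch_box: White mains switch box lying loose on the bench on rubber feet, about 0.8 kg, 100 mm (x) by 66 mm (y), 40 mm high. Origin: centre of its underside; z up. On its top is one large red rocker, 50 mm long (x), 26 mm wide (y), pivoted at the middle about an axis along y. Its half on the box's -x side, marked with a white bar, stands up at the start and is the one to press.
- rocker (a joint): Rocker of the switch box, rad: 0 off (-x half up) to 0.3 on (-x half fully down, level). Friction only (about 2 N at the point to press), no spring: it stays where it is pushed, and pressing the other half turns it back. Over 0.22 counts as on.
- rocker_on (a point): Point on top of the raised half of the rocker, 16 mm to the -x side of its pivot and 52 mm above the bench; it sinks 5 mm, to 47 mm above the bench, when fully on (that half then lies level). The raised half is 25 mm long from the pivot outwards; press at this point or farther out.
- feeder: Rivet feeder, a grey box fixed to the bench, 200 mm deep (x), 220 mm wide (y), 60 mm high. Origin: centre of its underside; z up. The front (-x) third of its top is an aluminium deck with three push buttons in a row along y, 62 mm apart, in any order; behind them a steel bowl of rivets, rim 93 mm above the bench, its nearest edge 34 mm behind (+x of) the button centres.
- enable_station: Black square bezel, 42 mm, of the yellow enable button, with the button it carries. Origin: on the deck surface, 60 mm above the bench, in the middle of the button.
- enable (a joint): Travel of the yellow enable button, m: 0 up, 0.008 fully down. Latching: no spring, about 2.5 N of friction, it stays where it is pushed. Over 0.0062 counts as down.
- enable_top (a point): Centre of the top face of the yellow button: square cap, 26 mm, 15 mm above the deck when up, 7 mm when fully down. Moves with the cap.
- run_station: Black square bezel, 42 mm, of the green run button, with the button it carries. Origin: on the deck surface, 60 mm above the bench, in the middle of the button.
- run (a joint): Travel of the green run button, m: 0 up, 0.006 fully down. Spring return: starts to move at 1.2 N, fully down at 5 N, and comes up when let go. Over 0.0042 counts as held down.
- run_top (a point): Centre of the top face of the green button: round cap, 28 mm across, 11 mm above the deck when up, 5 mm when fully down. Moves with the cap.
- stop (a joint): Travel of the red stop button, m: 0 up, 0.006 fully down, spring return. It must not be pressed.
- stop_top (a point): Centre of the top of the red stop button: mushroom cap, 36 mm across, 20 mm above the deck, on a yellow bezel.
- marker_orange: Orange marker, 11x105x10 mm, loose, lying on the bench; origin on the underside. Leave alone.
- washer_box: Small carton, 36x50x22 mm, loose; origin on the underside. Leave alone.
- leather_roll: Dark brown upright leather roll, 33 mm across, 58 mm high, loose; origin on the underside. Leave alone.
- oil_can: Small upright oil can, 38 mm across, 118 mm high, loose; origin on the underside. Leave alone.
- label_cards: Stack of white cards, 58x87x25 mm, loose; origin on the underside. Leave alone.
- slot_jig: Slotted beech jig, 36x150x35 mm, loose; origin on the underside. Leave alone.
Not all that is in view belongs to the job. Leave any orange look-alike of the switch_box alone.

How it is judged:
On the way, in this order (a step that is already met when the one before it is completed fails the run):
1. the fingers have pressed the rocker of the switch box on, with enable and run still up (value of joint rocker above 0.22 rad and value of joint each of enable, run below 0.002 m and contact force between the fingers and switch_box above 0.3 N).
2. the fingers have pushed the yellow enable button fully down, with run still up (value of joint rocker above 0.22 rad and value of joint enable above 0.0062 m and value of joint run below 0.002 m and contact force between the fingers and enable_station above 0.3 N).
3. the fingers hold the green run button down (value of joint rocker above 0.22 rad and value of joint enable above 0.0062 m and value of joint run above 0.0042 m and contact force between the fingers and run_station above 1 N), for 0.2 s.
At the end, for the whole second after the job is handed in: Rocker on (over 0.22 rad), yellow button down (over 6.2 of 8 mm), green button held down by the fingers (over 4.2 of 6 mm, over 1 N), red button up (under 1.5 mm), switch box flat and within 25 mm of its start, every bystander within 30 mm of its start (all of step 3 and value of joint stop below 0.0015 m and distance of switch_box from where it was at the start of the episode below 0.025 m and height (world z) of switch_box below 0.01 m and distance of each of marker_orange, washer_box, leather_roll, oil_can, label_cards, slot_jig from where it was at the start of the episode below 0.03 m); the arm keeps its last pose, push and grip.
It fails at once if the red stop button is pressed (2.5 mm or more) (value of joint stop above 0.0025 m).
It fails at once if the yellow enable button is pushed down before the switch box is on (value of joint enable above 0.004 m and value of joint rocker below 0.16 rad).
It fails at once if the green run button is pressed before the yellow enable button is down (value of joint run above 0.003 m and value of joint enable below 0.005 m).
It fails at once if the switch box is lifted or shoved (height (world z) of switch_box above 0.015 m or distance of switch_box from where it was at the start of the episode above 0.025 m or angle between switch_box's own z axis and vertical above 0.25 rad).
It fails at once if a bystander is moved by 30 mm or more, lifted or knocked over (distance of any of marker_orange, washer_box, leather_roll, oil_can, label_cards, slot_jig from where it was at the start of the episode above 0.03 m or angle between oil_can's own z axis and vertical above 0.5 rad).
It also fails if it takes over 42 s, if anything falls off the work surface, if the arm or the gripper's body presses on something with over 40 N, if the wrist force passes 120 N, or if a joint passes its speed limit or range.

## Working session

There is one attempt and no reset: what is moved stays moved. The work goes in short steps, Python scripts to look and compute and a tool call to move; the robot and the scene stay as the last step left them, time stands still between calls to the robot, and variables do not carry over. Pictures are saved under pics/ and viewed, and the job is handed in when it is done.

Besides the shell and the picture viewer there is one more tool, called after ">>>" as name(argument=value, ...) on one line, values as JSON. arm_command: Moves the arm, as the interface text tells. Its arguments: {"type":"object","properties":{"targets":{"type":"string"},"grip":{"type":"number"},"newtons":{"type":"number"}},"required":["targets"]}

```bash
mkdir -p pics
cat > h.py <<'E'
import numpy as np,cv2
from workcell import status,vision,ctrl
def save(n,f):
    im=vision.grab_frame(n); cv2.imwrite('pics/'+f,im[:,:,::-1]); return im
def ray(name,u,v):
    c=vision.camera_info(name); K=np.array(c['mtx'],float);D=np.array(c['D'],float)
    p=cv2.undistortPoints(np.array([[[u,v]]],float),K,D)[0,0]
    d=np.array([p[0],-p[1],-1.])
    if 'world_from_camera' in c: T=np.array(c['world_from_camera'])
    else:
        s=status.sense(); W=np.eye(4);W[:3,:3]=cv2.Rodrigues(np.array(s['ee_rot'],float))[0];W[:3,3]=s['tool_pos'];T=W@np.array(c['T_tool_cam'])
    return T[:3,3],T[:3,:3]@d
def onz(name,u,v,z):
    o,d=ray(name,u,v); return o+d*(z-o[2])/d[2]
E
python3 - <<'E'
from h import *
s=status.sense(); print(s['time'],s['tool_pos'],s['ee_rot'],s['force'],s['width'])
Z=dict(rocker_on=.052,switch_box=.02,enable_top=.075,run_top=.071,stop_top=.08,enable_station=.06,run_station=.06,oil_can=.06)
for n in ['scene','side','wrist']:
    save(n,n+'0.png')
    if n=='side': continue
    for t,z in Z.items():
        for r in vision.look_for(n,t)[:2]:
            print(n,t,round(r['p'],2),np.round(r['rect']),onz(n,r['rect'][0],r['rect'][1],z).round(4))
print(status.sense()['time'])
E
```

```text
0.0 [6.24611834e-01 2.78347990e-05 2.04834631e-01] [ 3.14153719e+00  1.37135285e-04 -1.91930306e-03] [0.19189552 1.10997942 0.23276403] 0.09405978549305893
scene rocker_on 0.66 [269. 222.  18.  11.] [0.4757 0.3092 0.052 ]
scene rocker_on 0.54 [272. 263.  18.  10.] [0.4135 0.1525 0.052 ]
scene switch_box 0.9 [231. 208.  39.  31.] [0.4101 0.4573 0.02  ]
scene switch_box 0.81 [274. 269.  38.  34.] [0.419  0.1578 0.02  ]
scene enable_top 0.52 [371. 309.  12.  11.] [ 0.5572 -0.1291  0.075 ]
scene run_top 0.46 [352. 296.  14.   9.] [ 0.5376 -0.0673  0.071 ]
scene stop_top 0.55 [337. 282.  12.  12.] [ 0.5242 -0.0116  0.08  ]
scene stop_top 0.17 [457. 374.  58.  55.] [ 0.6264 -0.3852  0.08  ]
scene enable_station 0.67 [353. 297.  10.  10.] [ 0.5445 -0.0619  0.06  ]
scene enable_station 0.63 [370. 312.  20.  16.] [ 0.5569 -0.1272  0.06  ]
scene run_station 0.75 [353. 299.  18.  16.] [ 0.5412 -0.0689  0.06  ]
scene run_station 0.71 [371. 310.  10.  14.] [ 0.5619 -0.1223  0.06  ]
scene oil_can 0.27 [269. 223.  20.  11.] [0.4725 0.2977 0.06  ]
wrist rocker_on 0.66 [56. 33. 64. 63.] [0.4177 0.1572 0.052 ]
wrist switch_box 0.83 [ 73.  54. 138. 106.] [0.4108 0.1472 0.02  ]
wrist run_top 0.71 [229. 302.  20.  32.] [ 0.5492 -0.0653  0.071 ]
wrist stop_top 0.87 [198. 239.  40.  46.] [ 0.5296 -0.0057  0.08  ]
wrist enable_station 0.64 [239. 360.  52.  46.] [ 0.552  -0.1312  0.06  ]
wrist enable_station 0.56 [229. 301.  15.  31.] [ 0.5465 -0.0697  0.06  ]
wrist run_station 0.74 [232. 300.  30.  49.] [ 0.549  -0.0685  0.06  ]
wrist oil_can 0.35 [341. 458.  38.  38.] [ 0.651  -0.2493  0.06  ]
0.95
```

View pics/scene0.png

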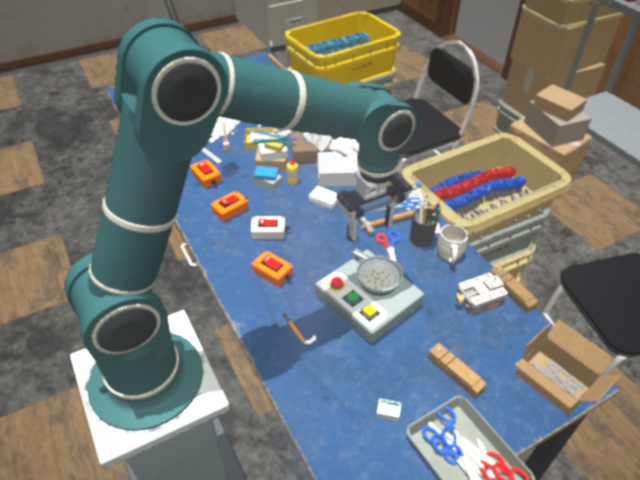

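View pics/wrist0.png

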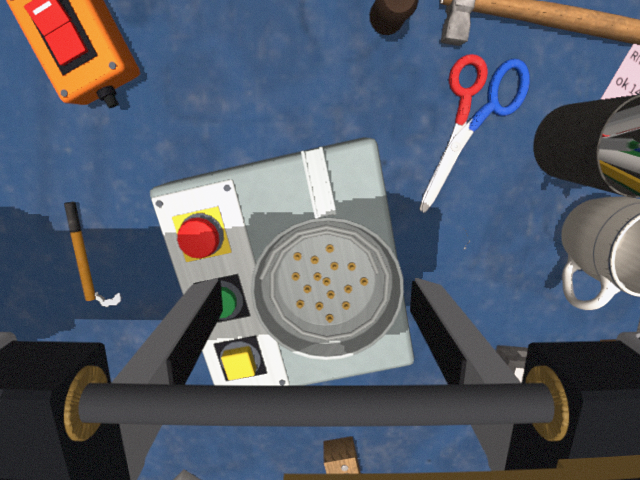

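View pics/side0.png

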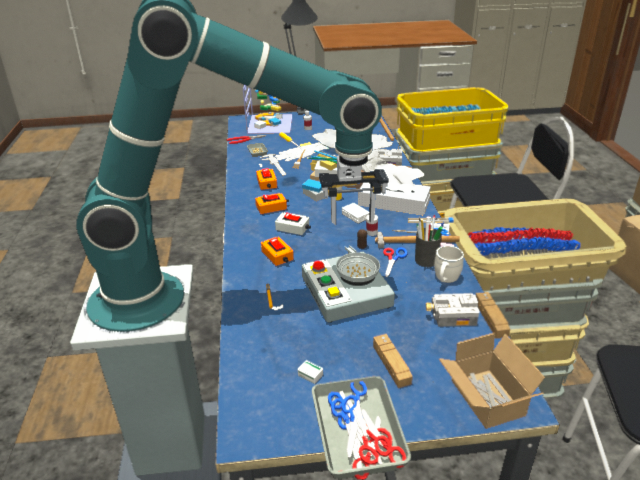

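The white box is at scene (268,227), roughly (0.476, 0.309). The orange ones are look-alikes. The feeder order from +y is red, green, yellow. I'll shut the fingers and look from above the white box.

>>> arm_command(targets="-15 -29 -2 0 0 0; -30 -58 -4 0 0 0; -45 -87 -6 0 0 0; -60 -116 -8 0 0 0; -75 -145 -10 0 0 0; -95 -183 -12 0 0 0; -115 -221 -15 0 0 0; -133 -257 -15 0 0 0; -145 -275 -15 0 0 0; -145 -275 -15 0 0 0", grip=0, newtons=30)

```text
time: 1.78
tool_pos: [0.4768, 0.2801, 0.2207]
ee_rot: [-3.14, -0.011, 0.001]
force: [-0.4, -0.9, 0.6]
width: 0.0307
```

Run:
```python
from h import *
s=status.sense(); print(s['time'],s['tool_pos'],s['ee_rot'],s['force'],s['width'])
save('wrist','wrist1.png')
for t,z in dict(rocker_on=.052,switch_box=.04).items():
        for r in vision.look_for('wrist',t)[:3]:
            print(t,round(r['p'],2),np.round(r['rect']),onz('wrist',r['rect'][0],r['rect'][1],z).round(4))
```

```text
1.7833 [0.47678926 0.2801277  0.22072546] [-3.13991447e+00 -1.10718982e-02  8.53160301e-04] [-0.35201931 -0.89505186  0.60846147] 0.030730274856631958
rocker_on 0.65 [238.   9.  68.  19.] [0.4167 0.4502 0.052 ]
rocker_on 0.64 [313. 177.  61.  53.] [0.4771 0.3144 0.052 ]
switch_box 0.75 [315. 175. 121. 110.] [0.4792 0.3143 0.04  ]
switch_box 0.6 [244.  28. 125.  56.] [0.42   0.4377 0.04  ]
```

View pics/wrist1.png

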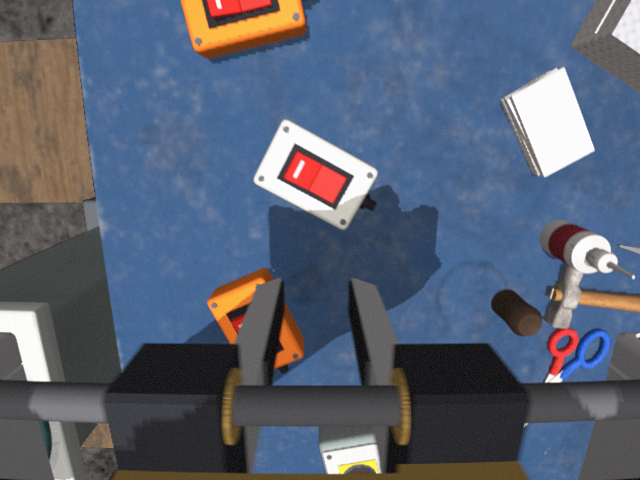

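The white box is centred at (316,175), with the white bar near (299,168) on its upper-left side. Box +x points right and down in the image.

Run:
```python
from h import *
im=cv2.imread('pics/wrist1.png')
hsv=cv2.cvtColor(im,cv2.COLOR_BGR2HSV)
roi=np.zeros(im.shape[:2],np.uint8);roi[110:240,245:385]=255
m=((hsv[...,1]<50)&(hsv[...,2]>150)).astype(np.uint8)*255&roi
m=cv2.morphologyEx(m,cv2.MORPH_CLOSE,np.ones((25,25)))
m=cv2.morphologyEx(m,cv2.MORPH_OPEN,np.ones((5,5)))
c=max(cv2.findContours(m,0,2)[0],key=cv2.contourArea)
R=cv2.minAreaRect(c);print(R)
P=[onz('wrist',*p,.04) for p in cv2.boxPoints(R)]
P=np.array(P);print(P.round(4));C=P.mean(0);print('c',C)
for i in range(4):
    d=P[(i+1)%4]-P[i];print(np.linalg.norm(d),np.degrees(np.arctan2(d[1],d[0])))
for p in [(299,168)]: print('bar',onz('wrist',*p,.052))
r=(((hsv[...,0]<8)|(hsv[...,0]>172))&(hsv[...,1]>150)&(hsv[...,2]>120)).astype(np.uint8)*255&roi
r=cv2.morphologyEx(r,cv2.MORPH_CLOSE,np.ones((9,9)))
c=max(cv2.findContours(r,0,2)[0],key=cv2.contourArea);R=cv2.minAreaRect(c);print(R)
P=np.array([onz('wrist',*p,.048) for p in cv2.boxPoints(R)]);print(P.round(4),P.mean(0))
print(status.sense()['width'])
```

```text
((314.71282958984375, 174.9134979248047), (110.23529052734375, 72.11764526367188), 28.07248878479004)
[[0.419  0.3088 0.04  ]
 [0.4514 0.3649 0.04  ]
 [0.539  0.3195 0.04  ]
 [0.5092 0.2596 0.04  ]]
c [0.47964833 0.31318279 0.04      ]
0.06471854805035622 59.971381268670385
0.09870589720316739 -27.395235268520302
0.0668888662292098 -116.44193694231438
0.1028164249085915 151.36230279151903
bar [0.46546379 0.32143208 0.052     ]
((314.7342529296875, 177.04319763183594), (57.518714904785156, 30.57321548461914), 27.149681091308594)
[[0.4501 0.3127 0.048 ]
 [0.4629 0.3365 0.048 ]
 [0.5084 0.3135 0.048 ]
 [0.4962 0.2888 0.048 ]] [0.47940821 0.31285928 0.048     ]
0.01852017436583434
```

```bash
cat > go.py <<'E'
import sys
from h import *
s=status.sense();R=cv2.Rodrigues(np.array(s['ee_rot'],float))[0]
t=np.array([float(a) for a in sys.argv[1:4]]);yaw=np.radians(float(sys.argv[4]))
print(s['time'],s['tool_pos'],s['ee_rot'],s['force'],s['width'])
Rt=np.array([[np.cos(yaw),np.sin(yaw),0],[np.sin(yaw),-np.cos(yaw),0],[0,0,-1]])
print('shift',(R.T@(t-s['tool_pos'])*1000).round(1),'rot',cv2.Rodrigues(R.T@Rt)[0].ravel().round(3))
E
python3 go.py 0.4627 0.3219 0.075 -28
```

```text
1.9333 [0.48025523 0.27455977 0.22045773] [ 3.14128983e+00 -3.27436085e-04  2.07378034e-04] [ 0.51506893 -0.94162965 -0.52398203] 0.01852017436583434
shift [-17.6 -47.4 145.4] rot [ 0.    -0.     0.488]
```

The arm was still settling when that picture was taken, so I'll measure again now that it's still.

```bash
cat > box.py <<'E'
from h import *
im=save('wrist','wrist2.png')[:,:,::-1].copy();s=status.sense();print(s['tool_pos'])
hsv=cv2.cvtColor(im,cv2.COLOR_BGR2HSV)
roi=np.zeros(im.shape[:2],np.uint8);roi[100:250,235:395]=255
m=((hsv[...,1]<50)&(hsv[...,2]>150)).astype(np.uint8)*255&roi
m=cv2.morphologyEx(m,cv2.MORPH_CLOSE,np.ones((25,25)))
m=cv2.morphologyEx(m,cv2.MORPH_OPEN,np.ones((5,5)))
r=(((hsv[...,0]<8)|(hsv[...,0]>172))&(hsv[...,1]>150)&(hsv[...,2]>120)).astype(np.uint8)*255&roi
r=cv2.morphologyEx(r,cv2.MORPH_CLOSE,np.ones((9,9)))
for k,z in ((m,.04),(r,.048)):
    c=max(cv2.findContours(k,0,2)[0],key=cv2.contourArea);R=cv2.minAreaRect(c)
    P=np.array([onz('wrist',*p,z) for p in cv2.boxPoints(R)]);print(R,P.mean(0))
    for i in range(2):
        d=P[(i+1)%4]-P[i];print(np.linalg.norm(d),np.degrees(np.arctan2(d[1],d[0])))
E
python3 box.py; python3 go.py .46 .326 .075 -28
```

```text
[0.48055843 0.27405149 0.2204255 ]
((309.353515625, 168.1019287109375), (110.2157974243164, 72.46629333496094), 28.610458374023438) [0.4751086  0.31885333 0.04      ]
0.0646499295958928 59.14666601541513
0.09805515546280233 -27.953050008784793
((309.9916076660156, 169.77947998046875), (57.29291915893555, 30.485702514648438), 27.18111228942871) [0.4755381  0.31879776 0.048     ]
0.02679804245897361 61.43337629091008
0.05042054486138801 -26.903776065486426
1.9833 [0.48055843 0.27405149 0.2204255 ] [ 3.14119565e+00 -1.96871192e-03  1.92585066e-04] [-0.34149006 -0.26017648 -0.19896023] 0.014451990956902515
shift [-20.6 -52.  145.4] rot [ 0.    -0.     0.487]
```

View pics/wrist2.png

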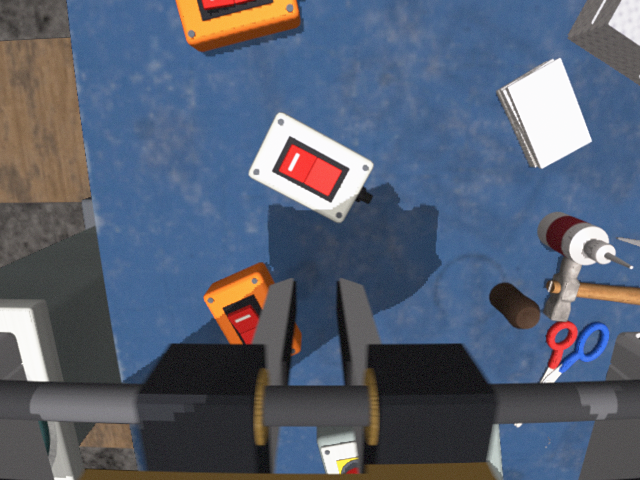

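White box centre (310,169) is at (0.4753, 0.3188), yaw about -28°. The press point 19 mm out along its -x is (0.4585, 0.3277). Moving above it.

>>> arm_command(targets="-5 -13 5 0 0 0.1; -11 -27 20 0 0 0.2; -16 -40 40 0 0 0.3; -22 -54 65 0 0 0.4; -22 -54 90 0 0 0.48; -22 -54 115 0 0 0.488; -22 -54 130 0 0 0.488; -22 -54 140 0 0 0.488; -22 -54 145 0 0 0.488; -22 -54 145 0 0 0.488")

```text
time: 2.82
tool_pos: [0.459, 0.3273, 0.0749]
ee_rot: [3.047, -0.762, -0.0]
force: [1.2, -0.3, -0.1]
width: 0.0007
```

```bash
python3 - <<'E'
from h import *
save('wrist','wrist3.png')
save('side','side3.png')
E
python3 go.py .4585 .3277 .055 -28
python3 -c "
import cv2
a=cv2.imread('pics/side3.png')[170:300,220:400];cv2.imwrite('pics/side3c.png',cv2.resize(a,None,fx=4,fy=4))"
```

```text
2.9167 [0.45935066 0.32797942 0.07620506] [-3.04739875e+00  7.61804014e-01 -1.45417998e-03] [0.03560303 0.20595427 0.47806411] 0.00016199714081655133
shift [-0.6  0.7 21.2] rot [-0.001 -0.001 -0.001]
```

View pics/wrist3.png

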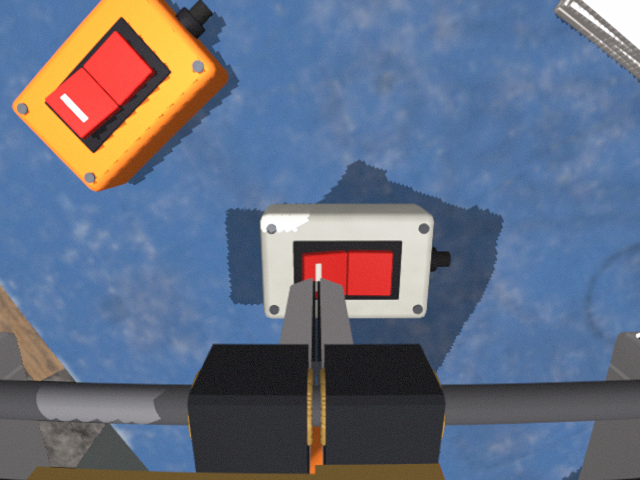

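View pics/side3c.png

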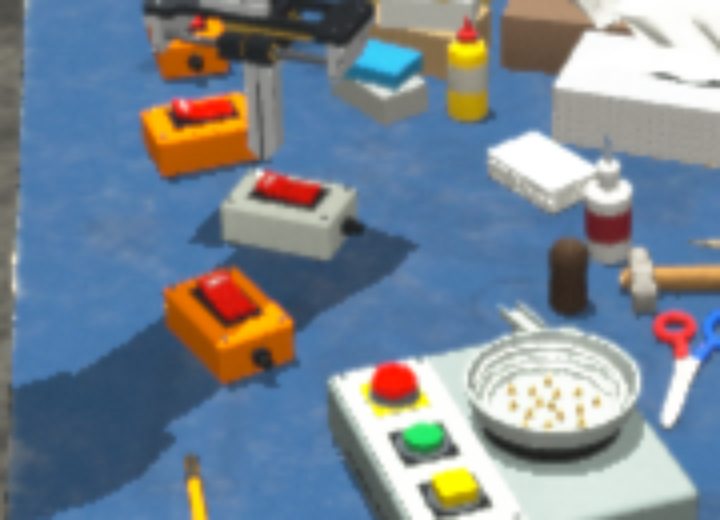

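Run:
```python
from h import *
for p in [(303,247),(391,250),(391,297),(347,249)]: print(p,onz('wrist',*p,.049))
s=status.sense();R=cv2.Rodrigues(np.array(s['ee_rot'],float))[0]
e=np.mean([onz('wrist',391,250,.047),onz('wrist',391,297,.047)],0)
print('right edge mid in tool mm',(R.T@(e-s['tool_pos']))*1000)
```

```text
(303, 247) [0.46119928 0.34598818 0.049     ]
(391, 250) [0.50329894 0.32152523 0.049     ]
(391, 297) [0.49135741 0.29594824 0.049     ]
(347, 249) [0.48206297 0.33353521 0.049     ]
right edge mid in tool mm [42.95237875 -0.12405793 29.23939283]
```

The close view puts the TCP 18 mm outside the pivot and centred across the rocker. Pressing down.

>>> arm_command(targets="0 0 8 0 0 0; 0 0 15 0 0 0; 0 0 19 0 0 0; 0 0 22 0 0 0; 0 0 24 0 0 0; 0 0 26 0 0 0; 0 0 27 0 0 0; 0 0 28 0 0 0; 0 0 29 0 0 0; 0 0 29 0 0 0")

```text
time: 3.75
tool_pos: [0.4594, 0.3281, 0.0472]
ee_rot: [-3.047, 0.762, -0.002]
force: [-0.2, -0.2, 0.2]
width: 0.0004
```

>>> arm_command(targets="0 0 1 0 0 0; 0 0 1 0 0 0; 0 0 2 0 0 0; 0 0 2 0 0 0; 0 0 3 0 0 0; 0 0 3 0 0 0; 0 0 3 0 0 0; 0 0 3 0 0 0; 0 0 3 0 0 0; 0 0 3 0 0 0")

```text
time: 4.58
tool_pos: [0.4597, 0.3284, 0.0463]
ee_rot: [-3.046, 0.761, -0.003]
force: [-13.2, -7.7, 41.6]
width: 0.0004
```

```bash
python3 - <<'E'
from h import *
save('wrist','wrist4.png')
save('side','side4.png')
E
python3 go.py .4585 .3277 .055 -28
python3 -c "
import cv2
a=cv2.imread('pics/side4.png')[170:300,220:400];cv2.imwrite('pics/side4c.png',cv2.resize(a,None,fx=4,fy=4))"
```

```text
4.6833 [0.45968387 0.32841494 0.04629301] [-3.04651509e+00  7.61446255e-01 -2.72862829e-03] [-12.83981338  -8.60561498  40.66556112] 0.0006443857714069801
shift [-0.7  1.2 -8.7] rot [-0.002 -0.001 -0.001]
```

View pics/wrist4.png

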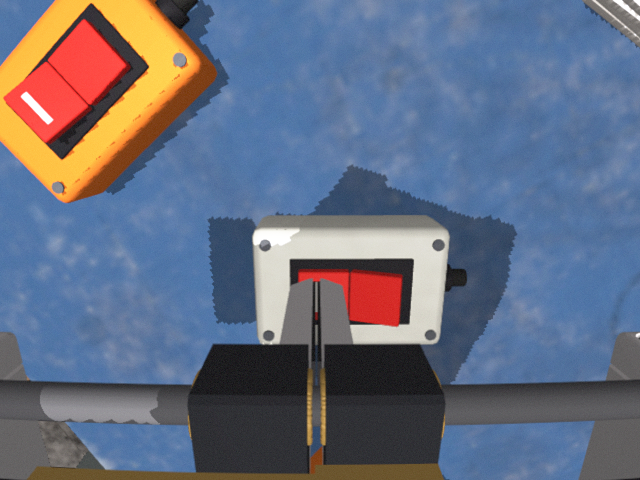

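View pics/side4c.png

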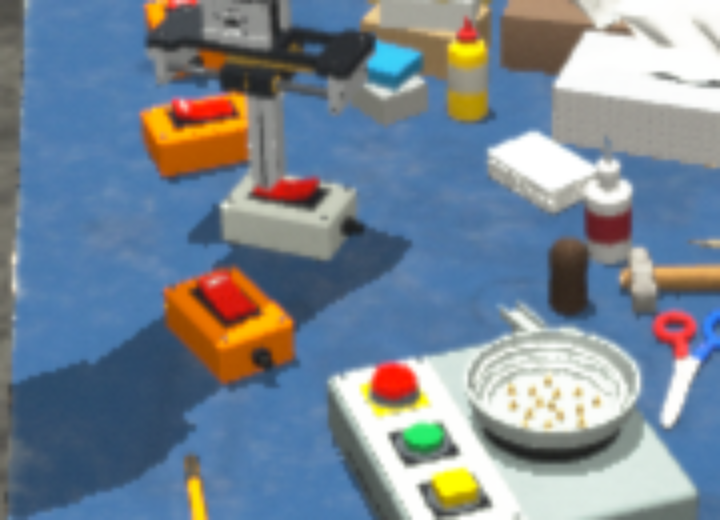

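The raised half is now level and the other half stands up. Contact was firm at about 40 N. Lifting clear and going to look at the feeder buttons.

```bash
python3 go.py .55 -.18 .22 10
```

```text
4.6833 [0.45968387 0.32841494 0.04629301] [-3.04651509e+00  7.61446255e-01 -2.72862829e-03] [-12.83981338  -8.60561498  40.66556112] 0.0006443857714069801
shift [ 319.1  405.8 -174. ] rot [-0.001 -0.002 -0.664]
```

>>> arm_command(targets="0 0 -10 0 0 0; 0 0 -30 0 0 0; 0 0 -60 0 0 0; 0 0 -95 0 0 0; 0 0 -125 0 0 0; 0 0 -150 0 0 0; 0 0 -165 0 0 0; 0 0 -174 0 0 0; 0 0 -174 0 0 0; 0 0 -174 0 0 0")

```text
time: 5.52
tool_pos: [0.4592, 0.3281, 0.2196]
ee_rot: [-3.047, 0.762, -0.002]
force: [0.1, 0.1, -0.7]
width: 0.0007
```

```bash
python3 go.py .55 -.18 .22 10
python3 -c "
from h import *
save('scene','scene5.png');save('wrist','wrist5.png')
a=cv2.imread('pics/scene5.png')[150:330,180:420];cv2.imwrite('pics/scene5c.png',cv2.resize(a,None,fx=3,fy=3))"
```

```text
5.5167 [0.45920692 0.3280569  0.21961185] [-3.04684214e+00  7.61678145e-01 -2.41822556e-03] [ 0.11960381  0.12533943 -0.67341968] 0.000698205213878082
shift [319.2 405.6  -0.5] rot [-0.001 -0.002 -0.664]
```

View pics/wrist5.png

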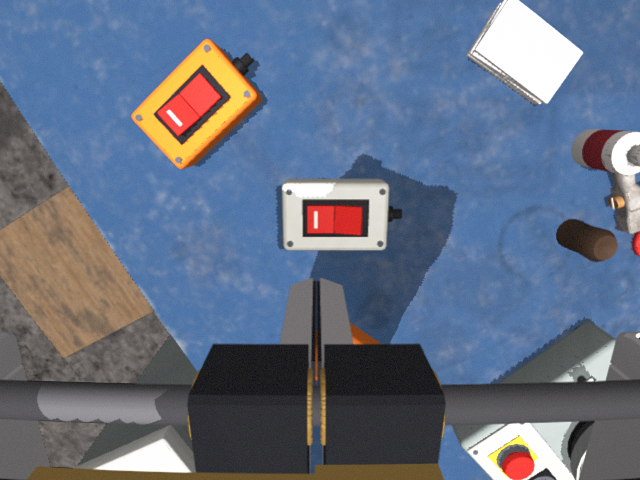

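The rocker stays on and the box hasn't moved. Moving over the feeder.

>>> arm_command(targets="12 15 0 0 0 -0.05; 30 38 0 0 0 -0.12; 54 69 0 0 0 -0.2; 78 100 0 0 0 -0.28; 102 130 0 0 0 -0.36; 126 160 0 0 0 -0.44; 150 190 0 0 0 -0.52; 174 221 0 0 0 -0.6; 198 252 0 0 0 -0.664; 220 280 0 0 0 -0.664")

```text
time: 6.45
tool_pos: [0.5207, -0.0253, 0.218]
ee_rot: [3.129, 0.279, -0.002]
force: [0.5, 0.3, 0.2]
width: 0.0004
```

```bash
python3 go.py .55 -.18 .22 10
```

```text
6.45 [ 0.5207468  -0.02528273  0.21796905] [ 3.12859884e+00  2.79241618e-01 -1.77693339e-03] [0.45544374 0.3297147  0.22074044] 0.00043327145492206263
shift [  1.4 157.5  -2. ] rot [0.    0.001 0.004]
```

>>> arm_command(targets="0 30 0 0 0 0; 0 60 -1 0 0 0; 1 90 -2 0 0 0; 1 120 -2 0 0 0; 1 140 -2 0 0 0; 1 152 -2 0 0 0; 1 157 -2 0 0 0; 1 157 -2 0 0 0; 1 157 -2 0 0 0; 1 157 -2 0 0 0")

```text
time: 7.28
tool_pos: [0.5496, -0.178, 0.2199]
ee_rot: [-3.129, -0.282, 0.002]
force: [0.1, 0.2, 0.5]
width: 0.0004
```

Run:
```python
from h import *
s=status.sense();print(s['time'],s['tool_pos'],s['ee_rot'],s['joint_velocities'])
save('wrist','wrist6.png')
for t,z in dict(enable_top=.075,enable_station=.062,run_top=.071,run_station=.062,stop_top=.08).items():
        for r in vision.look_for('wrist',t)[:2]:
            print(t,round(r['p'],2),np.round(r['rect']),onz('wrist',r['rect'][0],r['rect'][1],z).round(4))
print(status.sense()['tool_pos'])
```

```text
7.2833 [ 0.54958057 -0.1780337   0.21992651] [-3.12887008e+00 -2.81911623e-01  1.95359126e-03] [-0.00203564 -0.00490603  0.00449203 -0.00111403 -0.00163831  0.00145764
  0.00294269]
enable_top 0.56 [331. 168.  37.  33.] [ 0.5526 -0.1284  0.075 ]
enable_station 0.95 [331. 168.  50.  54.] [ 0.5536 -0.1292  0.062 ]
run_top 0.81 [330.  92.  36.  40.] [ 0.5411 -0.0698  0.071 ]
run_top 0.25 [330. 169.  53.  52.] [ 0.5526 -0.1301  0.071 ]
run_station 0.79 [328.  93.  56.  50.] [ 0.5402 -0.0702  0.062 ]
stop_top 0.66 [327.  16.  47.  33.] [ 0.5289 -0.0189  0.08  ]
stop_top 0.31 [330. 168.  39.  36.] [ 0.5522 -0.1285  0.08  ]
[ 0.54956498 -0.17921839  0.22013049]
```

View pics/wrist6.png

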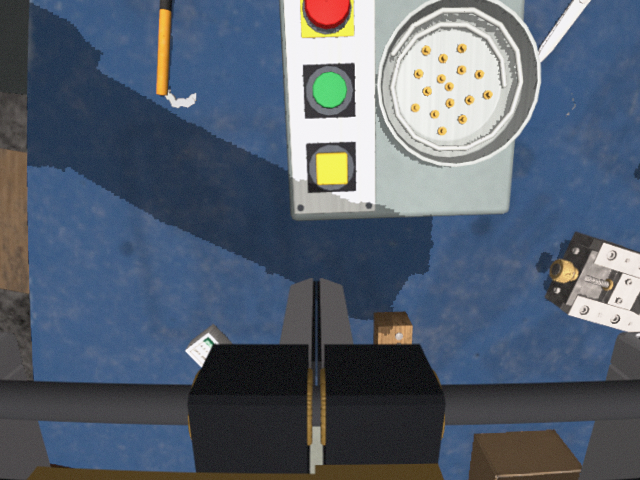

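Yellow is at (331,168), green at (330,90) and red at (327,10), all aligned with the tool. The measured spacing is 62 mm, as expected. Next, above yellow at (0.5527, -0.1288).

```bash
python3 go.py .5527 -.1288 .098 10.5
```

```text
7.5833 [ 0.54956498 -0.17921839  0.22013049] [ 3.12855603e+00  2.79994344e-01 -1.49911098e-03] [-0.19815101 -0.27470762  0.32755402] 0.0006456361249116697
shift [ 12.2 -49.1 122.1] rot [ 0.     0.001 -0.005]
```

>>> arm_command(targets="3 -12 5 0 0 0; 6 -24 20 0 0 0; 9 -38 45 0 0 0; 12 -49 70 0 0 0; 12 -49 90 0 0 0; 12 -49 105 0 0 0; 12 -49 115 0 0 0; 12 -49 122 0 0 0; 12 -49 122 0 0 0; 12 -49 122 0 0 0")

```text
time: 8.42
tool_pos: [0.5528, -0.1288, 0.0985]
ee_rot: [3.129, 0.28, -0.001]
force: [-0.0, -0.3, -0.1]
width: 0.0002
```

```bash
python3 - <<'E'
from h import *
save('wrist','wrist7.png');save('side','side7.png')
a=cv2.imread('pics/side7.png')[200:350,250:430];cv2.imwrite('pics/side7c.png',cv2.resize(a,None,fx=4,fy=4))
E
python3 go.py .5527 -.1288 .067 10.5
```

```text
8.5167 [ 0.55309486 -0.12902913  0.09898453] [3.12831420e+00 2.79755652e-01 5.31491914e-04] [ 0.57736618 -0.07765586  0.7430928 ] 0.00037390959078195213
shift [-0.4 -0.3 32. ] rot [ 0.001 -0.    -0.005]
```

View pics/wrist7.png

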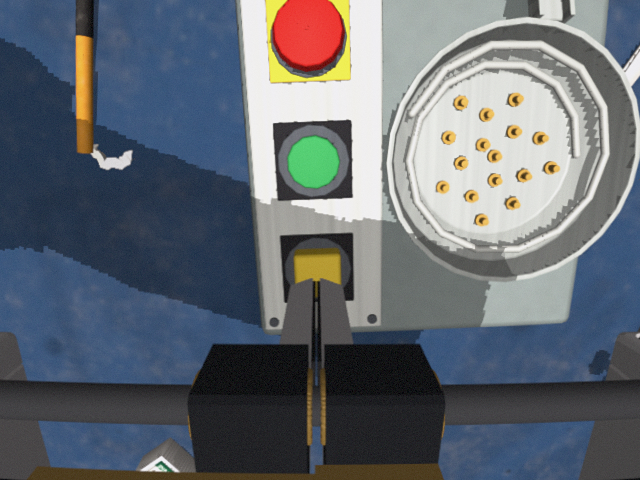

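View pics/side7c.png

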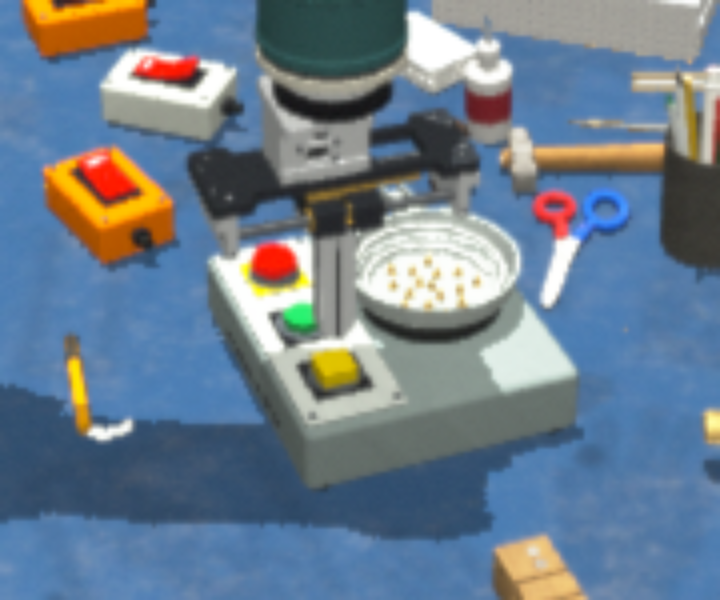

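Run:
```python
from h import *
s=status.sense();R=cv2.Rodrigues(np.array(s['ee_rot'],float))[0]
for n,p,z in [('yfar',(318,249),.075),('green',(314,161),.071)]:
    e=onz('wrist',*p,z);print(n,(R.T@(e-s['tool_pos']))*1000,e)
```

```text
yfar [  1.10893618 -16.45878031  23.97131012] [ 0.55127562 -0.11265299  0.075     ]
green [ -1.00119619 -63.21207834  27.93234382] [ 0.54090492 -0.06701899  0.071     ]
```

Yellow and the tip agree within about 2 mm. Pressing yellow with a -2 mm y correction.

>>> arm_command(targets="0 -1 6 0 0 0; 0 -2 12 0 0 0; 0 -2 18 0 0 0; 0 -2 22 0 0 0; 0 -2 24 0 0 0; 0 -2 26 0 0 0; 0 -2 28 0 0 0; 0 -2 30 0 0 0; 0 -2 31 0 0 0; 0 -2 32 0 0 0")

```text
time: 9.35
tool_pos: [0.5528, -0.1271, 0.0671]
ee_rot: [3.128, 0.28, 0.001]
force: [-7.1, 2.3, 20.9]
width: 0.0005
```

>>> arm_command(targets="0 0 0.5 0 0 0; 0 0 1 0 0 0; 0 0 1.5 0 0 0; 0 0 1.5 0 0 0; 0 0 1.5 0 0 0; 0 0 1.5 0 0 0; 0 0 1.5 0 0 0; 0 0 1.5 0 0 0; 0 0 1.5 0 0 0; 0 0 1.5 0 0 0")

```text
time: 10.18
tool_pos: [0.5529, -0.1272, 0.067]
ee_rot: [3.128, 0.279, 0.001]
force: [-12.0, 3.7, 28.2]
width: 0.0003
```

>>> arm_command(targets="0 0 -5 0 0 0; 0 0 -12 0 0 0; 0 0 -20 0 0 0; 0 0 -30 0 0 0; 0 0 -35 0 0 0; 0 -4 -38 0 0 0; 0 -4 -38 0 0 0; 0 0 -38 0 0 0; 0 0 -38 0 0 0; 0 0 -38 0 0 0")

```text
time: 11.02
tool_pos: [0.5526, -0.1275, 0.1046]
ee_rot: [3.128, 0.279, 0.0]
force: [1.1, 0.5, -0.2]
width: 0.0008
```

```bash
python3 - <<'E'
from h import *
save('wrist','wrist8.png');save('side','side8.png')
a=cv2.imread('pics/side8.png')[200:350,250:430];cv2.imwrite('pics/side8c.png',cv2.resize(a,None,fx=4,fy=4))
E
python3 go.py .5415 -.0675 .1 10.5
```

```text
11.1167 [ 0.55267765 -0.1272422   0.10463027] [3.12849688e+00 2.79149067e-01 5.32421997e-04] [0.56017953 0.67795241 0.1026356 ] 0.0001015468937123803
shift [ -0.4 -60.8   4.6] rot [ 0.001 -0.    -0.005]
```

View pics/wrist8.png

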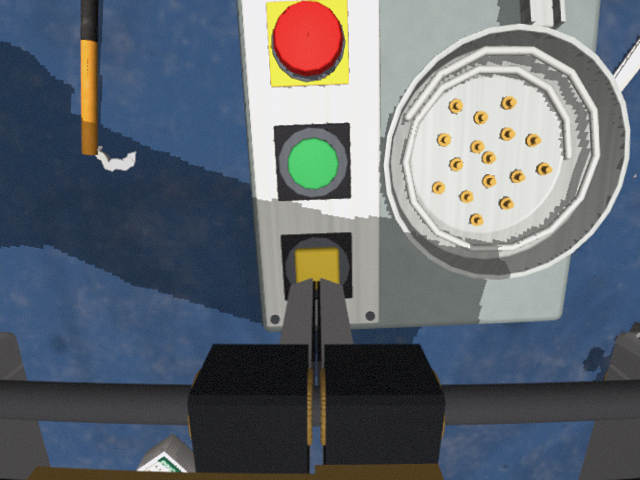

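View pics/side8c.png

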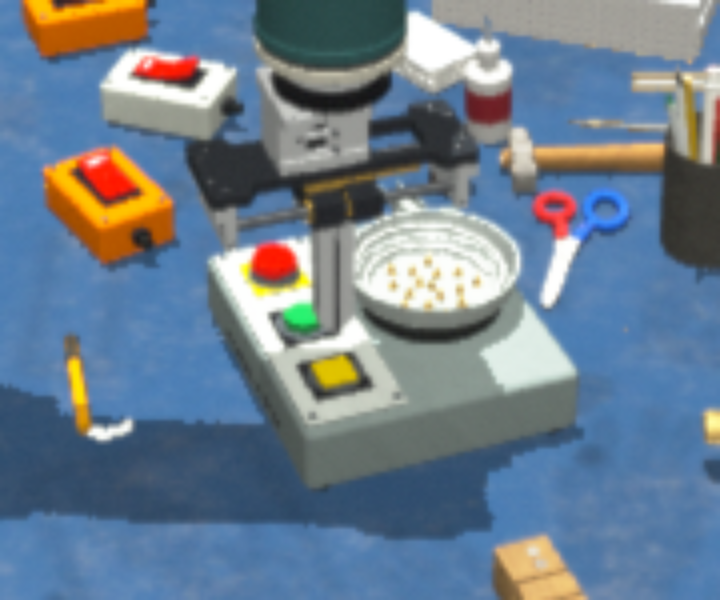

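Yellow now sits low in its collar and stays down. Moving above green, then pressing.

>>> arm_command(targets="0 -12 0 0 0 0; 0 -26 0 0 0 0; -1 -40 0 0 0 0; -1 -52 0 0 0 0; -1 -59 0 0 0 0; -1 -61 3 0 0 0; -1 -61 8 0 0 0; -1 -61 14 0 0 0; -1 -61 18 0 0 0; -1 -61 18 0 0 0")

```text
time: 11.95
tool_pos: [0.5403, -0.068, 0.0853]
ee_rot: [3.129, 0.278, -0.002]
force: [0.3, -0.7, 0.9]
width: 0.0005
```

```bash
python3 - <<'E'
from h import *
im=save('wrist','wrist9.png')
E
python3 go.py .541 -.0675 .065 10.5
```

```text
12.0 [ 0.54057179 -0.06793422  0.08589613] [ 3.12857562e+00  2.77972905e-01 -1.25751787e-03] [ 0.43809169 -0.88351734  0.43380279] 0.0004482901237820789
shift [ 0.5 -0.4 20.9] rot [ 0.001  0.001 -0.006]
```

View pics/wrist9.png

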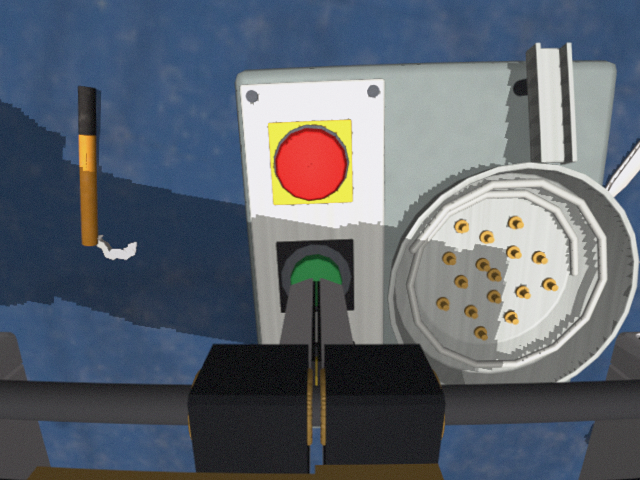

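Tips are over the green button, with the cap at (317,270) and red clear at (311,163). Pressing down about 22 mm.

>>> arm_command(targets="0 0 5 0 0 0; 0 0 10 0 0 0; 0 0 14 0 0 0; 0 0 16 0 0 0; 0 0 18 0 0 0; 0 0 20 0 0 0; 0 0 21 0 0 0; 0 0 22 0 0 0; 0 0 22 0 0 0; 0 0 22 0 0 0")

```text
time: 12.83
tool_pos: [0.5405, -0.0681, 0.0649]
ee_rot: [3.129, 0.278, -0.001]
force: [-9.2, -0.7, 22.9]
width: 0.0004
```

```bash
python3 - <<'E'
from h import *
for n in ['wrist','side']: save(n,n+'10.png')
a=cv2.imread('pics/side10.png')[200:350,250:430];cv2.imwrite('pics/side10c.png',cv2.resize(a,None,fx=4,fy=4))
E
python3 go.py .541 -.0675 .065 10.5
```

```text
12.9333 [ 0.54051209 -0.06809166  0.06486594] [ 3.12858338e+00  2.77618025e-01 -1.06931016e-03] [-9.36322431 -0.17118754 23.07327185] 0.00021772120580629484
shift [ 0.6 -0.5 -0.1] rot [ 0.001  0.001 -0.006]
```

View pics/side10c.png

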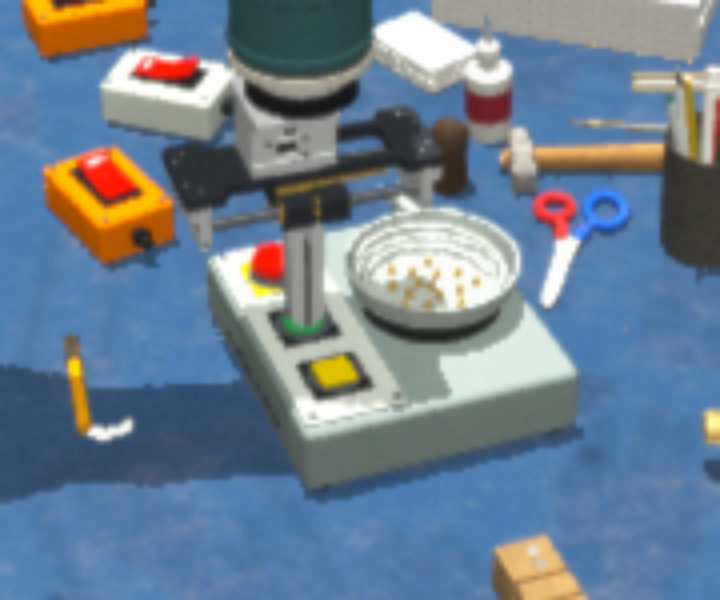

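View pics/wrist10.png

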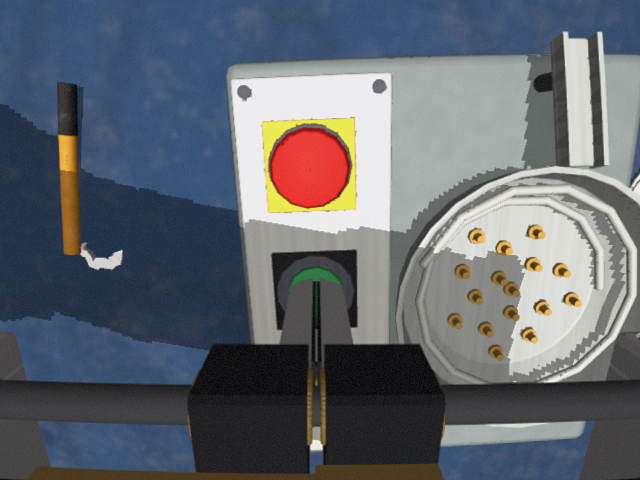

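The green cap is fully down at z = 64.9 mm with a steady 23 N. Yellow is down, the rocker is on and red is up. Handing in.

```bash
python3 -c "
from h import *
print(ctrl.close_job()); s=status.sense(); print(s['time'],s['tool_pos'],s['force'])"
```

```text
the job is handed in; nothing more can be done
None
the job is handed in; nothing more can be done
```

The feeder controls were worked in the required order, using only the closed fingertips, and the job was handed in at about 12.9 s with the green run button still held down. The hand-in gave no verdict, and the joint values can't be read directly, so the results below come from TCP height, force and pictures.

1. **Rocker:** I pressed the white-barred half about 18 mm outside its pivot. The tip went to z = 46–47 mm with about 40 N. A picture taken after lifting showed that half level and the box still in place.
2. **Yellow enable button:** I pushed it to z = 67.0 mm, its full travel, with 28 N. It stayed down after I let go.
3. **Green run button:** It is held at z = 64.9 mm, its full travel, with a steady 23 N.

In the last pictures the rocker was still on, yellow was down and the red stop button was up and untouched. The bystanders in view had not moved.

One check disagreed. My first measurement of the box was about 5–7 mm off because the arm was still settling, so I measured again before pressing anything.

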